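# Rinse the spatula from the drying rack and put it away

### The arm

A 6-joint arm with a two-finger parallel gripper is mounted at the origin on the work surface. World frame = base frame: x ahead of the robot, y to its left, z up, the work surface at z = 0. Lengths are in m, angles in rad, forces in N, time in s.
With the tool pointing down it reaches from about 0.35 to 0.85 m from the base axis. Payload 8.1 kg.
Tool frame: the origin (TCP) lies midway between the tips of the shut fingers; the grasp point (between the pads) lies grip_depth behind it (grip_depth is the distance from the TCP to the grasp point, in m); z points along the fingers, y is the line along which they close (so a half turn about z gives the same grasp; the last joint's range is limited). The gripper opens to 85 mm and grips with 20 to 120 N. Pads are 22 mm wide; open, the fingers measure 114 mm over their backs; the gripper's body (76 mm by 85 mm) begins 54 mm behind the grasp point. The pads swing forward as they close: fully open they stand 13 mm farther back than shut.
Start: joints at [-1.33, 0.13, 1.488, -0, 1.523, -0.085], TCP at [0.192, -0.568, 0.231] pointing down, gripper open.
Joint ranges: [-2.96, 2.96], [-0.89, 2.26], [0.02, 2.5], [-1.34, 4.48], [0, 2.73], [-2.66, 2.66]. Speed limits (rad/s): [2.39, 2.39, 2.79, 3.14, 3.14, 3.14].

### API

Orientations are given as [roll, pitch, yaw] about the fixed x, y, z axes, in that order (R = Rz(yaw) Ry(pitch) Rx(roll)).
In Python, from station import observe, read_camera, calibration, sign_off, grip_depth gives the robot as it stands.
- The arm moves only by the tool jog_arm, never from a script. Its argument "moves" is one flat list of numbers, 7 for each row, row after row: the shift along the tool's x, y, z in m, then the turn, a rotation vector about the tool's x, y, z in rad, then the opening, from 0 (shut) to 1 (fully open). A call has 1 to 20 rows; each row is the pose to reach, as a shift and turn from the pose commanded when the call began, along the tool's axes at that moment; what a row does not reach only later rows make up. A row lasts 1/12 s, in which the tool goes at most 41.7 mm and 7.16 degrees, less where a joint would pass 70% of its speed; a pose out of reach is approached as far as the arm can. A call with a gripper value outside its range is refused whole. The fingers move at their own pace and stop on an object; the grip force is fixed at half the most. Time passes only in rows, so rows that repeat a pose let the fingers close. It gives the time, the measured TCP pose, the force, the opening and the grip force at its end, in the units of the state.
- observe(): the state, without advancing time (a new reading comes with each control period).
- read_camera(name): name is "scene" or "side" or "wrist"; returns the picture (480x640x3 uint8, blue, green, red); there is no depth.
- calibration(name): a dict with "mtx" (3x3 intrinsics, pixels), "cam_to_world" (4x4, takes a point from camera to world coordinates). Camera axes: x right, y up, looking along -z (the intrinsics and any distortion apply to the point x, -y, -z); pixel columns grow to the right and rows downward; lengths in m; the calibration is good to about 2 mm. The wrist camera is an equidistant fisheye: a pixel r from the principal point sees the ray r / f radians off the axis. A picture is of the moment at which its call begins: read the wrist's pose just before it. calibration takes no time and is no camera call; for the wrist camera it gives the pose at the moment of the call.
- sign_off(): hands the job in; it is judged then, once.
The state is a dict: "time_s": time; "qpos": joint angles; "joint_velocities": joint speeds; "joint_efforts": joint torques, N m; "position": TCP position; "tool_rot": TCP orientation; "wrist_force": force on the tool from outside, world axes, zero at the start; "torque": the same for the moment, N m; "gripper_width": finger opening in m; "finger_force": force on a finger pad.
Only numpy, scipy, OpenCV 4.12 (cv2) and the standard library are available. Lean on these libraries where they do the work, as an engineer would, in place of code of your own. Each camera call takes 0.05 s, during which the arm holds its last target. There are 200 camera calls.

### The job

Rinse the broad-bladed spatula: take the lid off the low steel pot and set it on the bench knob up, clear of the pot, lift the spatula (not the needle) up off its rack hook, and dip its blade into the pot to more than half the pot's depth. Then lower the spatula blade down right to the bottom of the tall white jar before letting go of it, and put the lid back on the pot, fully home. Pot and jar must stay upright, and the needle, the dish and the bottle must be left alone.

Things in the scene. Friction and masses are not known exactly. Their poses are not given: they have to be found in the camera images.
- rack: Fixed drying rack: white base plate (x -15 to +85, 230 wide, 12 mm high), two 10 mm posts at x = 0, y = -105 and +105, joined by a 10 mm rail 190 mm high along y. Origin: on the bench midway between the posts, z up. Two hooks leave the rail along rack -x, roughly towards the robot; one tool hangs on each, which on which varies.
- hook_a (a point): Rack's hook at y = -60: top of its upturned tip, at rack x = -50, 201 mm high. Each hook is a 6 mm steel bar, level from the rail (axis 190 mm high) to x = -46, then turned up, ending at x = -53. A tool comes off when raised 9 to 18 mm (13 is best), then drawn 35 mm or more along rack -x.
- hook_b (a point): The rack's other hook, the same, at y = +60: top of its upturned tip.
- spatula: Spatula, 202 mm, 45 g, hung by its ring on a hook. Origin: ring's centre, 180 mm high as hung; axes then as the rack's. Ring in the y-z plane, inside diameter 26, bar 5, at rack x about -32. z runs up the handle. Above the ring a grey grip tab, 16 wide (y), 9 thick (x), z = +16 to +62; below it a shaft of 7 mm diameter, then a flat steel blade 20 wide (y), 3 thick, z = -104 to -140.
- spatula_tip (a point): Middle of the lower end of the spatula's blade, 140 mm below the spatula's origin.
- needle: Bystander, hanging on the other hook: the same handle, ring and shaft as the spatula, but ending in a thin round 3 mm needle instead of a broad blade. Origin and axes as the spatula's.
- pot: Low round pot of steel, loose, 400 g, rim outside diameter 80, 55 mm high, inside diameter at least 68, floor 5 thick, empty, closed by the lid. Origin: centre of its underside, z up. It stands right of the rack; pot and jar may change places. The bench beyond them (robot's x = 0.63 to 0.66 m, y = -0.30 to -0.12 m) is always free for the lid.
- lid: Loose steel lid, 120 g: disc of 88 mm diameter, 5 thick, under it a plug of 64 diameter, 6 deep, that drops into the pot's mouth; on it a round black knob of 20 mm diameter, z = +5 to +33. Origin: centre of the disc's underside, z up: 55 mm above the pot's origin when fully home, 6 mm above the bench when lying on it.
- jar: Tall round open jar of white ceramic, loose, about 350 g, outside diameter 58, inside diameter 50, 100 mm high, floor 6 mm thick. Empty. Origin: centre of its underside, z up. A tool let go in it leans against the rim.
- dish: Bystander: clear flat round sample dish, diameter 90, 14 mm high, with a green leaf disc on it. Origin: centre of its underside.
- bottle: Bystander: small sample bottle, diameter 44, 85 mm high. Origin: centre of its underside.

How it is judged:
By the outcome, as a careful person would: the job done as asked, in the order asked, and still so for the second after the job is handed in, with the robot touching nothing.
It also fails if it takes over 72 s, if anything falls off the work surface, if the arm or the gripper's body presses on something with over 40 N, if the wrist force passes 120 N, or if a joint passes its speed limit or range.

## Working session

There is one attempt and no reset: what is moved stays moved. The work goes in short steps, Python scripts to look and compute and a tool call to move; the robot and the scene stay as the last step left them, time stands still between calls to the robot, and variables do not carry over. Pictures are saved under pics/ and viewed, at most 10 in all, crops included, and the job is handed in when it is done.

Besides the shell and the picture viewer there is one more tool, called after "Call:" in YAML: its name, and indented under it one key for each argument. jog_arm: Moves the arm, as the interface text tells. Its arguments: {"type":"object","properties":{"moves":{"type":"array","items":{"type":"number"}}},"required":["moves"]}

```bash
mkdir -p pics; ls; python3 - <<'E'
from station import *
import cv2,numpy as np
s=observe(); print(s, grip_depth if not callable(grip_depth) else grip_depth())
for n in ["scene","side"]:
    cv2.imwrite(f"pics/{n}0.png",read_camera(n)); c=calibration(n); print(n,c)
cv2.imwrite("pics/wrist0.png",read_camera("wrist")); print(calibration("wrist"))
E
```

```text
pics
{'time_s': 0.0, 'qpos': array([-1.33041351e+00,  1.31152562e-01,  1.48927292e+00, -1.74503330e-05,
        1.52301516e+00, -8.53952064e-02]), 'joint_velocities': array([-0.00067939, -0.0012597 ,  0.00072163,  0.0003719 , -0.00104083,
        0.00012541]), 'joint_efforts': array([-5.43915721e-04, -5.69400537e+01, -5.00543725e+01, -1.97142240e-04,
        1.50649360e-02, -4.78407372e-06]), 'position': array([ 0.19191361, -0.56789739,  0.23025307]), 'tool_rot': array([-3.13974991e+00, -1.40252367e-04,  3.25778746e-01]), 'wrist_force': array([-0.32711411,  0.28387546,  0.2218757 ]), 'torque': array([ 0.02600703,  0.0059687 , -0.01110434]), 'finger_force': 0.0, 'gripper_width': 0.08550001004536192} 0.0187
scene {'mtx': array([[525.71825195,   0.        , 312.63781481],
       [  0.        , 525.71825195, 240.46255107],
       [  0.        ,   0.        ,   1.        ]]), 'cam_to_world': array([[-0.37463437, -0.69652915,  0.61196097,  1.15602069],
       [ 0.92700288, -0.26875913,  0.26159931,  0.26658496],
       [-0.01774144,  0.66529367,  0.74637094,  0.94145   ],
       [ 0.      
[... 296 characters left out ...]
  [-0.14454944,  0.75399719, -0.64077586, -0.89471314],
       [-0.00969618,  0.64646655,  0.76288071,  1.21737065],
       [ 0.        ,  0.        ,  0.        ,  1.        ]])}
{'mtx': array([[371.64829954,   0.        , 313.20676571],
       [  0.        , 371.64829954, 240.83098617],
       [  0.        ,   0.        ,   1.        ]]), 'cam_to_world': array([[ 3.19217636e-01,  8.98919520e-01,  3.00072988e-01,
         2.69638574e-01],
       [-9.47681279e-01,  3.02611374e-01,  1.01619629e-01,
        -5.42487247e-01],
       [ 5.42369379e-04, -3.16812331e-01,  9.48488088e-01,
         3.74266805e-01],
       [ 0.00000000e+00,  0.00000000e+00,  0.00000000e+00,
         1.00000000e+00]])}
```

View pics/scene0.png

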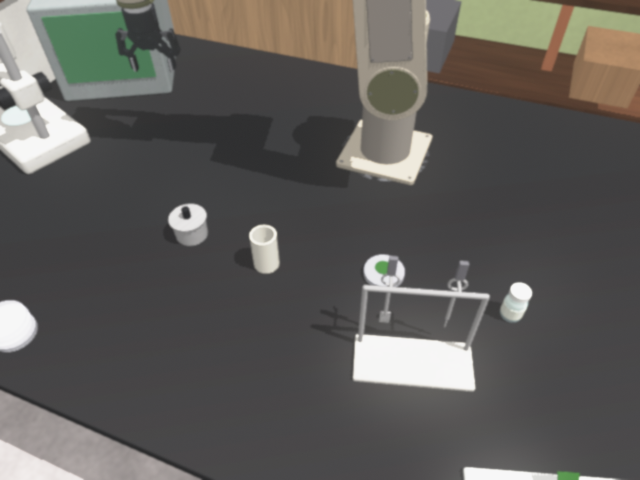

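View pics/side0.png

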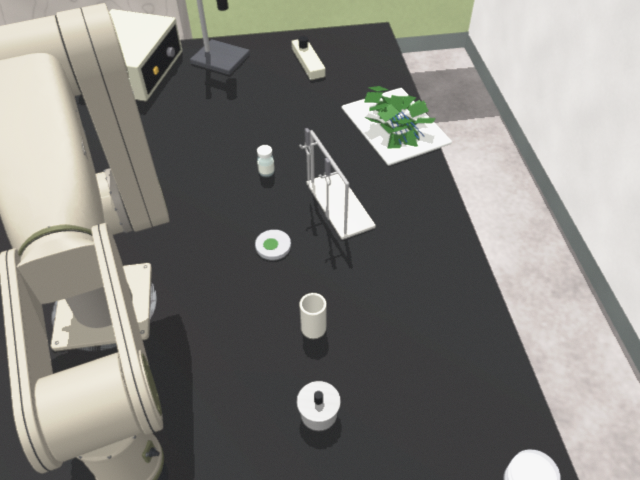

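The scene view shows the pot at (189,225) with its knob at (186,212), the jar at (265,250), and the dish at (384,270). The spatula hangs on the hook near (390,270) with its blade at (385,317); the needle is near (460,270) and the bottle at (515,302). In the side view the pot is at (319,405), the jar at (313,315), and the rack around (335,190). Next I'll enlarge the important areas.

```bash
cat > h.py <<'E'
import numpy as np, cv2
from scipy.spatial.transform import Rotation as R
from station import *
def ray(n,uv,c=None):
    c=c or calibration(n); K=c["mtx"]; T=c["cam_to_world"]
    x=(uv[0]-K[0,2])/K[0,0]; y=(uv[1]-K[1,2])/K[1,1]
    if n=="wrist":
        r=np.hypot(x,y)+1e-12; d=np.array([x/r*np.sin(r),-y/r*np.sin(r),-np.cos(r)])
    else: d=np.array([x,-y,-1.])
    d=T[:3,:3]@d; return T[:3,3],d/np.linalg.norm(d)
def plane(r,z): o,d=r; return o+d*(z-o[2])/d[2]
def tri(*rs):
    A=sum(np.eye(3)-np.outer(d,d) for o,d in rs); b=sum((np.eye(3)-np.outer(d,d))@o for o,d in rs)
    p=np.linalg.solve(A,b); e=[np.linalg.norm((np.eye(3)-np.outer(d,d))@(p-o)) for o,d in rs]
    return p,np.max(e)*1e3
def proj(n,p,c=None):
    c=c or calibration(n); K=c["mtx"]; T=c["cam_to_world"]; q=T[:3,:3].T@(np.asarray(p)-T[:3,3])
    x,y,z=q[0],-q[1],-q[2]
    if n=="wrist":
        r=np.hypot(x,y); th=np.arctan2(r,z); return np.array([K[0,2]+K[0,0]*th*x/r,K[1,2]+K[1,1]*th*y/r])
    return np.array([K[0,2]+K[0,0]*x/z,K[1,2]+K[1,1]*y/z])
def toolshift(p,s=None):
    "world displacement -> tool axes"
    s=s or observe(); return R.from_euler('xyz',s["tool_rot"]).inv().apply(p)
E
python3 - <<'E'
import cv2,numpy as np
s=cv2.imread('pics/scene0.png');d=cv2.imread('pics/side0.png')
def c(im,x,y,w,h,k): return cv2.resize(im[y:y+h,x:x+w],None,fx=k,fy=k,interpolation=cv2.INTER_CUBIC)
a=c(s,350,240,133,150,3);b=c(d,290,115,133,150,3)   # 399x450
e=c(s,160,195,133,50*1,3)
cv2.imwrite('pics/cr1.png',np.hstack([a,b]))
a=c(s,160,190,130,100,3);b=c(d,255,285,130,160,3)
cv2.imwrite('pics/cr2.png',np.hstack([cv2.copyMakeBorder(a,0,180,0,0,cv2.BORDER_CONSTANT),b]))
E
```

```text
(no output)
```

View pics/cr1.png

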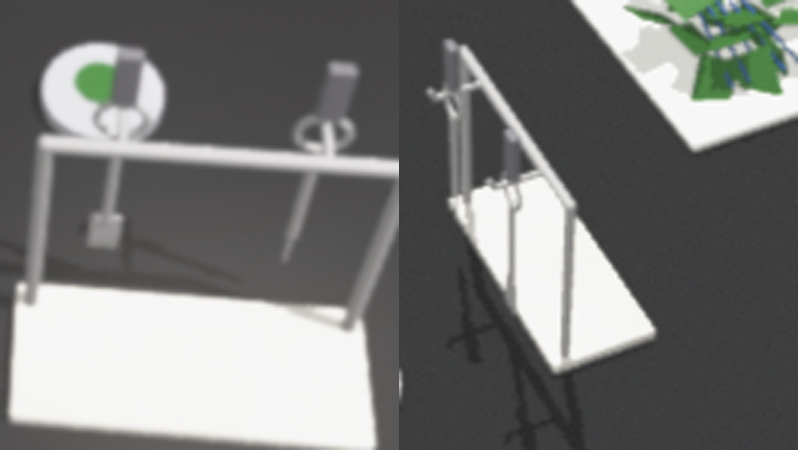

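View pics/cr2.png

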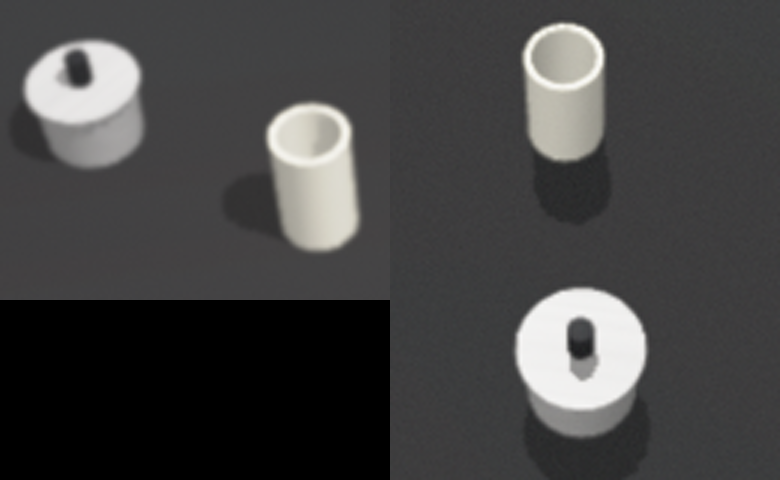

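The crops show the spatula's tab top at scene (393.3,257.3), the blade's end at (384.3,322.3), and the rail's near end at (364.7,287.7). In the side view the spatula's tab top is at (328,159). The lid centres are at scene (188,217) and side (318.7,400.7), and the jar rims at scene (263,235) and side (313,304). Next I'll triangulate these and refine them with ellipse fits.

```bash
python3 - <<'E'
from h import *
np.set_printoptions(precision=4,suppress=True)
S=cv2.imread('pics/scene0.png');D=cv2.imread('pics/side0.png')
def t(n,a,b): p,e=tri(ray("scene",a),ray("side",b)); print(n,p,"err mm",round(e,1))
t("tabtop",(393.3,257.3),(327.5,158.5))
t("lid",(188,217.3),(318.7,400.7)); t("knobtop",(185,208),(318.4,393)); t("jar rim",(263,235),(313,304))
# knob mask & bright masks
def blobs(n,im,box,f):
    x,y,w,h=box; g=im[y:y+h,x:x+w].astype(int); m=f(g).astype(np.uint8)
    cs,_=cv2.findContours(m,cv2.RETR_EXTERNAL,cv2.CHAIN_APPROX_NONE)
    c=max(cs,key=cv2.contourArea)+np.array([x,y]); b=cv2.boundingRect(c)
    print(n,"bbox",b,"area",cv2.contourArea(c)); return c
for n,im,boxes in (("scene",S,{"pot":(160,195,60,60),"jar":(240,215,50,70),"base":(345,330,140,65)}),("side",D,{"pot":(285,375,70,65),"jar":(290,285,50,60),"base":(300,165,90,80)})):
    for k,b in boxes.items():
        c=blobs(n+" "+k,im,b,lambda g:g.min(2)>110)
        if k=="base":
            print(cv2.approxPolyDP(c,4,True).reshape(-1,2).tolist())
        else:
            m,_=cv2.minEnclosingCircle(c); print("bottom row centre", c.reshape(-1,2)[c.reshape(-1,2)[:,1].argmax()])
        if k=="pot":
            x,y,w,h=b; g=im[y:y+h,x:x+w]; mk=(g.max(2)<75).astype(np.uint8)
            hull=np.zeros_like(mk); cv2.fillPoly(hull,[cv2.convexHull(c)-np.array([x,y])],1); hull=cv2.erode(hull,np.ones((5,5)))
            yy,xx=np.nonzero(mk&hull); print("knob",xx.min()+x,xx.max()+x,yy.min()+y,yy.max()+y)
E
```

```text
tabtop [0.5689 0.1668 0.2438] err mm 1.1
lid [ 0.4698 -0.3454  0.0574] err mm 0.6
knobtop [ 0.4704 -0.3449  0.0896] err mm 0.3
jar rim [ 0.4884 -0.1362  0.0974] err mm 0.3
scene pot bbox (168, 203, 40, 43) area 1265.5
bottom row centre [187 245]
knob 183 189 208 217
scene jar bbox (249, 224, 31, 50) area 1167.0
bottom row centre [263 273]
scene base bbox (352, 330, 125, 62) area 5877.0
[[355, 334], [355, 381], [475, 389], [470, 345], [476, 330], [465, 342], [363, 330]]
side pot bbox (297, 381, 44, 49) area 1609.0
bottom row centre [313 429]
knob 315 321 393 404
side jar bbox (299, 292, 28, 47) area 1013.5
bottom row centre [312 338]
side base bbox (306, 165, 70, 74) area 2467.0
[[307, 165], [306, 182], [341, 238], [375, 226], [336, 165], [334, 172], [315, 178], [313, 165], [310, 174]]
```

```bash
python3 - <<'E'
from h import *
np.set_printoptions(precision=4,suppress=True)
for n,pts in (("scene",[(356,335.5),(354,379),(475,389),(470,343)]),("side",[(307.7,183.7),(342.7,237.7),(375,226)])):
    for p in pts: print(n,plane(ray(n,p),.012)[:2])
# rail ends (scene both)
print("rail near end",tri(ray("scene",(364.7,287.7)),ray("side",(290+172/3,115+206/3))))
print("rail far", plane(ray("scene",(486,296)),.19), plane(ray("side",(290+66/3,115+50/3)),.19))
print("blade end",tri(ray("scene",(384.3,322.3)),ray("side",(290+112/3,115+300/3))))
print("needle tab top",plane(ray("scene",(464,262.7)),.242),plane(ray("side",(290+50/3,115+42/3)),.242))
print("dish",plane(ray("scene",(384.5,270)),.01), "bottle top",plane(ray("scene",(519,293)),.085))
print(toolshift(np.array([.470,-.345,.15])-observe()["position"]))
E
```

```text
scene [0.6025 0.1204]
scene [0.695  0.1479]
scene [0.631  0.3661]
scene [0.5357 0.3386]
side [0.5372 0.3263]
side [0.6004 0.1148]
side [0.6914 0.1418]
rail near end (array([0.6107, 0.1312, 0.1903]), np.float64(0.04411256014200616))
rail far [0.5513 0.3328 0.19  ] [0.5537 0.3347 0.19  ]
blade end (array([0.57  , 0.1692, 0.0438]), np.float64(1.9672155856786888))
needle tab top [0.5367 0.2815 0.242 ] [0.5343 0.2846 0.242 ]
dish [0.4167 0.1247 0.01  ] bottle top [0.4358 0.4015 0.085 ]
[ 0.3348 -0.1222  0.0807]
```

Call:
jog_arm:
  moves: [0.01,-0.004,0.002,0,0,0.004,1,0.034,-0.012,0.008,0,0,0.008,1,0.067,-0.024,0.016,0,0,0.012,1,0.1,-0.037,0.024,0,0,0.016,1,0.134,-0.049,0.032,0,0,0.02,1,0.168,-0.061,0.04,0,0,0.024,1,0.201,-0.073,0.048,0,0,0.028,1,0.235,-0.085,0.056,0,0,0.032,1,0.268,-0.098,0.065,0,0,0.036,0.8,0.295,-0.108,0.071,0,0,0.036,0.7,0.315,-0.115,0.076,0,0,0.036,0.6,0.328,-0.12,0.079,0,0,0.036,0.6,0.335,-0.122,0.081,0,0,0.036,0.6,0.335,-0.122,0.081,0,0,0.036,0.6]

```text
time_s: 1.32
position: [0.471, -0.3445, 0.1498]
tool_rot: [-3.141, 0.0, 0.291]
wrist_force: [-0.0, 0.6, 0.4]
gripper_width: 0.0511
finger_force: 0.0
```

```bash
python3 - <<'E'
from h import *
np.set_printoptions(precision=4,suppress=True)
s=observe(); c=calibration("wrist"); im=read_camera("wrist"); cv2.imwrite("pics/w1.png",im)
print(s["position"],s["tool_rot"],s["gripper_width"],s["qpos"])
print("lid",proj("wrist",(.470,-.345,.060),c),"knob",proj("wrist",(.47,-.345,.088),c),"jar",proj("wrist",(.488,-.136,.1),c))
E
```

```text
[ 0.471  -0.3445  0.1498] [-3.1409  0.0003  0.2914] 0.05110207243316433 [-0.7194  0.1388  1.6297  0.0001  1.3739  0.56  ]
lid [312.366  247.7861] knob [312.3218 263.5155] jar [ 15.7069 156.072 ]
```

View pics/w1.png

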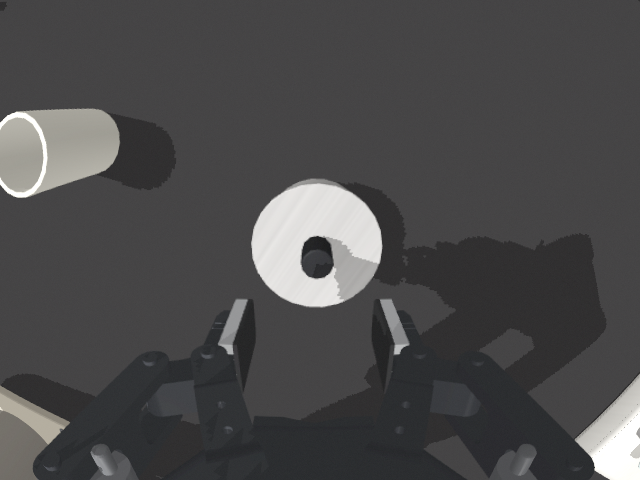

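The wrist view shows the knob top at (317,262), the lid centre at (316.5,244) and the jar rim at (20,155). The fingers' midline is at column 312.5, so the knob is about 3 mm to tool +y. I'll correct that, descend and grip.

Call:
jog_arm:
  moves: [0,0.003,0.008,0,0,0,0.6,0,0.003,0.025,0,0,0,0.6,0,0.003,0.043,0,0,0,0.6,0,0.003,0.06,0,0,0,0.6,0,0.003,0.073,0,0,0,0.6,0,0.003,0.082,0,0,0,0.6,0,0.003,0.086,0,0,0,0.6,0,0.003,0.086,0,0,0,0.5,0,0.003,0.086,0,0,0,0.4,0,0.003,0.086,0,0,0,0.35,0,0.003,0.086,0,0,0,0.3,0,0.003,0.086,0,0,0,0.25,0,0.003,0.086,0,0,0,0.2,0,0.003,0.086,0,0,0,0.1,0,0.003,0.086,0,0,0,0,0,0.003,0.086,0,0,0,0,0,0.003,0.086,0,0,0,0]

```text
time_s: 2.78
position: [0.4718, -0.3488, 0.0654]
tool_rot: [3.141, -0.001, 0.29]
wrist_force: [-1.7, 2.1, 6.5]
gripper_width: 0.0183
finger_force: 58.4
```

Call:
jog_arm:
  moves: [0,0,-0.004,0,0,0,0,0,0,-0.012,0,0,0,0,0,0,-0.026,0,0,0,0,0,0,-0.044,0,0,0,0,0,0,-0.062,0,0,0,0,0,0,-0.078,0,0,0,0,0.004,-0.002,-0.088,0,0,0,0,0.014,-0.006,-0.09,0,0,0,0,0.035,-0.014,-0.09,0,0,0,0,0.06,-0.024,-0.09,0,0,0,0,0.088,-0.035,-0.09,0,0,0,0,0.117,-0.047,-0.09,0,0,0,0,0.145,-0.058,-0.09,0,0,0,0,0.17,-0.068,-0.09,0,0,0,0,0.19,-0.076,-0.09,0,0,0,0,0.201,-0.08,-0.09,0,0,0,0,0.205,-0.082,-0.09,0,0,0,0,0.205,-0.082,-0.09,0,0,0,0]

```text
time_s: 4.28
position: [0.6444, -0.2103, 0.1533]
tool_rot: [-3.141, 0.001, 0.291]
wrist_force: [1.2, 0.5, -1.5]
gripper_width: 0.018
finger_force: 58.7
```

```bash
python3 - <<'E'
from h import *
s=observe(); print(s["position"],s["tool_rot"])
w=read_camera("wrist"); a=read_camera("scene"); b=read_camera("side")
cv2.imwrite("pics/w2.png",w)
cv2.imwrite("pics/m2.png",np.hstack([a[150:400,0:400],b[230:480,240:640]]))
E
```

```text
[ 0.64443354 -0.21028746  0.15331911] [-3.14078460e+00  1.06127334e-03  2.91229456e-01]
```

View pics/m2.png

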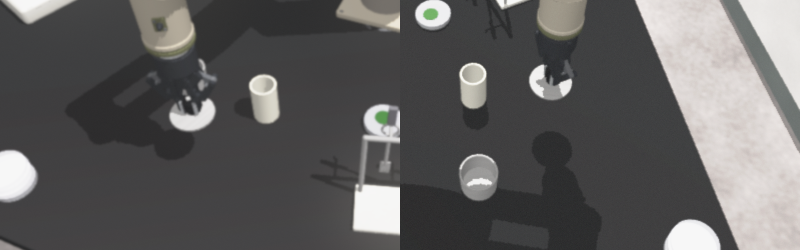

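The lid is held level at scene (192,262) and has come clear of the pot. The pot is open and upright at side (319,405), and the jar hasn't moved. Now I'll set the lid down.

Call:
jog_arm:
  moves: [0,0,0.008,0,0,0,0,0,0,0.026,0,0,0,0,0,0,0.05,0,0,0,0,0,0,0.075,0,0,0,0,0,0,0.098,0,0,0,0,0,0,0.116,0,0,0,0,0,0,0.127,0,0,0,0,0,0,0.132,0,0,0,0,0,0,0.135,0,0,0,0,0,0,0.1365,0,0,0,0,0,0,0.1375,0,0,0,0,0,0,0.1375,0,0,0,0]

```text
time_s: 5.43
position: [0.6452, -0.2118, 0.0181]
tool_rot: [3.14, -0.002, 0.29]
wrist_force: [0.3, -0.2, -1.9]
gripper_width: 0.0179
finger_force: 58.7
```

```bash
python3 - <<'E'
from h import *
read_camera("side"); read_camera("side"); w=read_camera("side"); s=observe(); print(s["position"],s["tool_rot"],s["wrist_force"])
E
```

```text
[ 0.64495516 -0.21156039  0.01786949] [ 3.14059447e+00 -1.26747714e-03  2.89873648e-01] [-0.13036574  1.04288214 -0.8112182 ]
```

Call:
jog_arm:
  moves: [0,0,0.001,0,0,0,0,0,0,0.001,0,0,0,0,0,0,0.001,0,0,0,0,0,0,0.001,0,0,0,0]

```text
time_s: 5.92
position: [0.6447, -0.2115, 0.0163]
tool_rot: [3.141, -0.001, 0.29]
wrist_force: [0.4, -0.3, 2.3]
gripper_width: 0.0176
finger_force: 59.2
```

Call:
jog_arm:
  moves: [0,0,0,0,0,0,0.2,0,0,0,0,0,0,0.5,0,0,0,0,0,0,0.6,0,0,0,0,0,0,0.6,0,0,-0.006,0,0,0,0.6,0,0,-0.02,0,0,0,0.6,0,0,-0.045,0,0,0,0.6,0,0,-0.08,0,0,0,0.6,0.002,-0.01,-0.115,0,0,0,0.6,0.004,-0.03,-0.145,0,0,0,0.6,0.007,-0.06,-0.17,0,0,0,0.6,0.01,-0.09,-0.19,0,0,0,0.6,0.013,-0.12,-0.21,0,0,0,0.6,0.016,-0.15,-0.225,0,0,0,0.6,0.019,-0.185,-0.24,0,0,0,0.6,0.022,-0.22,-0.255,0,0,0,0.6,0.025,-0.25,-0.265,0,0,0,0.6,0.027,-0.275,-0.275,0,0,0,0.6,0.028,-0.29,-0.28,0,0,0,0.6,0.028,-0.295,-0.284,0,0,0,0.6]

```text
time_s: 7.58
position: [0.5866, 0.0816, 0.302]
tool_rot: [3.141, -0.003, 0.292]
wrist_force: [0.5, -0.6, -0.7]
gripper_width: 0.0515
finger_force: 0.0
```

```bash
python3 - <<'E'
from h import *
np.set_printoptions(precision=4,suppress=True)
s=observe(); c=calibration("wrist"); w=read_camera("wrist"); a=read_camera("scene"); b=read_camera("side")
cv2.imwrite("pics/w3.png",w);cv2.imwrite("pics/s3.png",a);cv2.imwrite("pics/d3.png",b)
print(s["position"],s["tool_rot"],s["gripper_width"])
print("tab proj",proj("wrist",(.5685,.166,.243),c), "jar",proj("wrist",(.488,-.136,.1),c))
print(toolshift(np.array([.5685,.166,.30])-s["position"]))
v=np.vstack([np.hstack([a[180:320,100:420],b[230:370,240:560]]),np.zeros((0,640,3),np.uint8),w])
cv2.imwrite("pics/v3.png",cv2.resize(v,None,fx=.95,fy=.95))
print(v.shape)
E
```

```text
[0.5866 0.0816 0.302 ] [ 3.1414 -0.0026  0.2923] 0.05147632085580975
tab proj [171.1039 252.2566] jar [464.6679 340.2054]
[ 0.0068 -0.0861  0.0019]
(620, 640, 3)
```

View pics/v3.png

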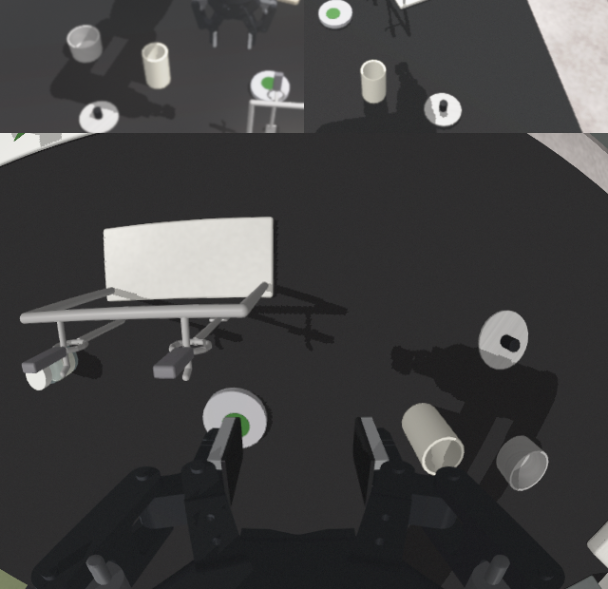

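The wrist view shows the spatula's tab end near raw pixel (176,247), against a prediction of (171,252). The jar rim is at (466,340), against a prediction of (465,340). The lid lies knob up, clear of the pot and jar. Next I'll go to the tab and grip it.

Call:
jog_arm:
  moves: [0.001,-0.008,0,0,0,0,0.6,0.002,-0.028,0.001,0,0,0,0.6,0.004,-0.052,0.002,0,0,0,0.6,0.006,-0.072,0.003,0,0,0,0.6,0.007,-0.082,0.005,0,0,0,0.6,0.007,-0.085,0.012,0,0,0,0.6,0.007,-0.085,0.028,0,0,0,0.6,0.007,-0.085,0.048,0,0,0,0.6,0.007,-0.085,0.067,0,0,0,0.6,0.007,-0.085,0.082,0,0,0,0.6,0.007,-0.085,0.091,0,0,0,0.6,0.007,-0.085,0.095,0,0,0,0.6,0.007,-0.085,0.095,0,0,0,0.5,0.007,-0.085,0.095,0,0,0,0.4,0.007,-0.085,0.095,0,0,0,0.3,0.007,-0.085,0.095,0,0,0,0.25,0.007,-0.085,0.095,0,0,0,0.2,0.007,-0.085,0.095,0,0,0,0.15,0.007,-0.085,0.095,0,0,0,0,0.007,-0.085,0.095,0,0,0,0]

```text
time_s: 9.4
position: [0.5697, 0.163, 0.2057]
tool_rot: [3.141, -0.002, 0.29]
wrist_force: [0.3, 0.6, 4.1]
gripper_width: 0.0147
finger_force: 58.4
```

```bash
python3 - <<'E'
from h import *
w=read_camera("wrist"); b=read_camera("side"); s=observe(); print(s["position"],s["tool_rot"],s["gripper_width"],s["finger_force"],s["wrist_force"])
b=cv2.resize(b[100:260,250:410],None,fx=3,fy=3)
cv2.imwrite("pics/v4.png",cv2.resize(np.hstack([w,b]),None,fx=.7,fy=.7))
E
```

```text
[0.56966398 0.16299743 0.20561872] [ 3.14154897e+00 -1.47433641e-03  2.89932861e-01] 0.015012878272981452 58.513038754463196 [0.56114026 0.71458993 5.20521601]
```

View pics/v4.png

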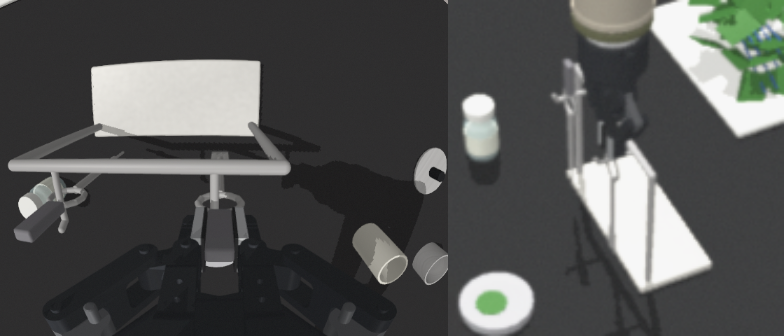

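The spatula's tab is gripped between the pads. The needle is untouched on the other hook, near wrist-panel pixel (55,200). I'll raise the tool 13 mm and check the height.

Call:
jog_arm:
  moves: [0,0,-0.003,0,0,0,0,0,0,-0.006,0,0,0,0,0,0,-0.009,0,0,0,0,0,0,-0.0115,0,0,0,0,0,0,-0.013,0,0,0,0,0,0,-0.013,0,0,0,0,0,0,-0.013,0,0,0,0,0,0,-0.013,0,0,0,0]

```text
time_s: 10.17
position: [0.5691, 0.1628, 0.2176]
tool_rot: [-3.142, 0.0, 0.29]
wrist_force: [0.8, 0.5, -1.0]
gripper_width: 0.0155
finger_force: 58.4
```

Call:
jog_arm:
  moves: [-0.003,0,-0.0005,0,0,0,0,-0.008,0,-0.0005,0,0,0,0,-0.014,0,-0.0005,0,0,0,0,-0.02,0,-0.0005,0,0,0,0,-0.026,0,-0.0005,0,0,0,0,-0.032,0,-0.0005,0,0,0,0,-0.038,0,-0.0005,0,0,0,0,-0.044,0,-0.0005,0,0,0,0,-0.05,0,-0.0005,0,0,0,0,-0.056,0,-0.0005,0,0,0,0,-0.06,0,-0.0005,0,0,0,0,-0.06,0,-0.0005,0,0,0,0]

```text
time_s: 11.17
position: [0.5111, 0.1455, 0.2184]
tool_rot: [3.142, 0.0, 0.29]
wrist_force: [0.4, -0.1, -0.6]
gripper_width: 0.0148
finger_force: 58.4
```

```bash
python3 - <<'E'
from h import *
a=read_camera("scene"); b=read_camera("side"); s=observe(); print(s["position"],s["tool_rot"],s["gripper_width"],s["finger_force"],s["wrist_force"])
a=cv2.resize(a[230:350,320:480],None,fx=2.5,fy=2.5);b=cv2.resize(b[120:240,250:410],None,fx=2.5,fy=2.5)
# pot rim from side/scene frames saved w/o arm in front: outer contour of pot in s3/d3
cv2.imwrite("pics/v5.png",np.hstack([a,b]))
E
```

```text
[0.51175126 0.1456715  0.21844841] [ 3.14158469e+00 -4.67135358e-04  2.89792878e-01] 0.01526203404526174 58.37599575519562 [ 0.15488202  1.15828398 -0.18217089]
```

View pics/v5.png

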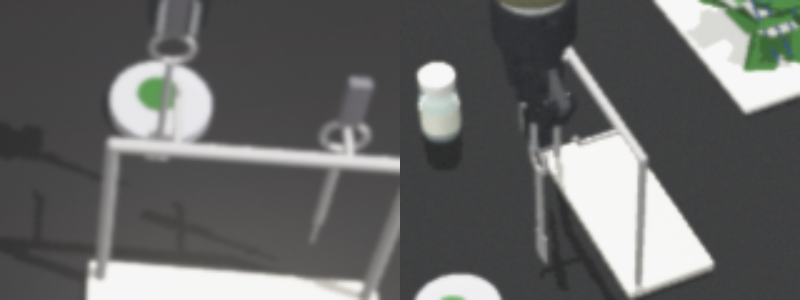

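The spatula is off the hook, with its blade end at side (307,225), and the needle still hangs in place. I'll check the tip and the pot centre, then carry the spatula to the pot.

Call:
jog_arm:
  moves: [0,0,-0.006,0,0,0,0,0,0,-0.02,0,0,0,0,-0.001,0.002,-0.042,0,0,0,0,-0.004,0.01,-0.062,0,0,0,0,-0.01,0.026,-0.076,0,0,0,0,-0.02,0.052,-0.082,0,0,0,0,-0.033,0.084,-0.082,0,0,0,0,-0.046,0.118,-0.082,0,0,0,0,-0.06,0.154,-0.082,0,0,0,0,-0.074,0.19,-0.082,0,0,0,0,-0.088,0.226,-0.082,0,0,0,0,-0.102,0.262,-0.082,0,0,0,0,-0.116,0.298,-0.082,0,0,0,0,-0.13,0.334,-0.082,0,0,0,0,-0.143,0.368,-0.082,0,0,0,0,-0.155,0.398,-0.082,0,0,0,0,-0.165,0.424,-0.082,0,0,0,0,-0.173,0.444,-0.082,0,0,0,0,-0.178,0.456,-0.082,0,0,0,0,-0.18,0.461,-0.082,0,0,0,0]

```text
time_s: 12.93
position: [0.4706, -0.3493, 0.3002]
tool_rot: [-3.141, 0.0, 0.288]
wrist_force: [0.3, -0.4, -0.3]
gripper_width: 0.0151
finger_force: 58.5
```

```bash
python3 - <<'E'
from h import *
np.set_printoptions(precision=4,suppress=True)
p,e=tri(ray("scene",(383,292)),ray("side",(307.2,224.8))); print("tip@11s",p,e)
a=read_camera("scene"); b=read_camera("side"); s=observe(); print(s["position"],s["tool_rot"])
tip=s["position"]-[0,0,.166]; print("tip px exp",proj("scene",tip),proj("side",tip))
print("pot rim px exp",proj("scene",(.472,-.348,.055)),proj("side",(.472,-.348,.055)))
# pot rim from earlier unobstructed frames: extreme columns of the pot (rim widest)
for n,f,x,y,w,h in (("scene","s3",165,195,50,55),("side","d3",285,370,75,70)):
    g=cv2.imread(f"pics/{f}.png")[y:y+h,x:x+w].max(2); m=(g>100).astype(np.uint8)
    cs,_=cv2.findContours(m,0,1); c=max(cs,key=cv2.contourArea); print(n,np.array(cv2.boundingRect(cv2.convexHull(c)))+[x,y,0,0])
A=cv2.resize(a[130:280,120:320],None,fx=2,fy=2);B=cv2.resize(b[250:450,240:440],None,fx=2,fy=2)
A=cv2.copyMakeBorder(A,0,100,0,0,0); cv2.imwrite("pics/v6.png",np.hstack([A,B]))
E
```

```text
tip@11s [0.5093 0.143  0.05  ] 3.5323210855577476
[ 0.471  -0.3478  0.3002] [-3.1411  0.      0.289 ]
tip px exp [179.8912 193.6823] [318.8663 383.9357]
pot rim px exp [186.5078 218.4906] [319.7072 402.1007]
scene [170 206  37  40]
side [299 384  40  47]
```

View pics/v6.png

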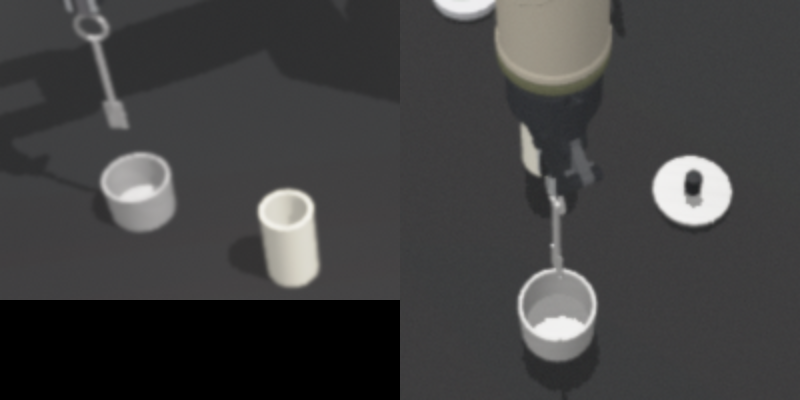

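The blade end is at scene (179,192.5) and side (318.5,386). The pot rim centre is at scene (188.5,220) and side (318.5,404), directly below the blade to within about 3 mm. Now I'll dip.

Call:
jog_arm:
  moves: [0,0,0.008,0,0,0,0,0,0,0.026,0,0,0,0,0,0,0.046,0,0,0,0,0,0,0.066,0,0,0,0,0,0,0.085,0,0,0,0,0,0,0.1,0,0,0,0,0,0,0.11,0,0,0,0,0,0,0.116,0,0,0,0,0,0,0.116,0,0,0,0,0,0,0.116,0,0,0,0,0,0,0.116,0,0,0,0,0,0,0.116,0,0,0,0]

```text
time_s: 14.03
position: [0.4716, -0.348, 0.1857]
tool_rot: [3.14, -0.001, 0.29]
wrist_force: [-1.1, -0.1, -0.8]
gripper_width: 0.0148
finger_force: 58.5
```

```bash
python3 - <<'E'
from h import *
np.set_printoptions(precision=4,suppress=True)
a=read_camera("scene"); b=read_camera("side"); s=observe(); print(s["position"],s["tool_rot"],s["wrist_force"])
cv2.imwrite("pics/s7.png",a);cv2.imwrite("pics/d7.png",b)
E
```

```text
[ 0.4714 -0.348   0.1853] [ 3.1402 -0.0009  0.2897] [ 1.5008 -0.4302 -1.1128]
```

Call:
jog_arm:
  moves: [0,0,-0.008,0,0,0,0,0,0,-0.026,0,0,0,0,0,0,-0.05,0,0,0,0,0,0,-0.075,0,0,0,0,0,0,-0.096,0,0,0,0,0,0,-0.11,0,0,0,0,0.002,-0.005,-0.115,0,0,0,0,0.007,-0.017,-0.115,0,0,0,0,0.015,-0.038,-0.115,0,0,0,0,0.025,-0.065,-0.115,0,0,0,0,0.036,-0.094,-0.115,0,0,0,0,0.048,-0.124,-0.115,0,0,0,0,0.059,-0.152,-0.115,0,0,0,0,0.068,-0.175,-0.115,0,0,0,0,0.074,-0.19,-0.115,0,0,0,0,0.077,-0.198,-0.115,0,0,0,0,0.077,-0.198,-0.115,0,0,0,0,0.077,-0.198,-0.115,0,0,0,0]

```text
time_s: 15.63
position: [0.4878, -0.1355, 0.2986]
tool_rot: [-3.141, 0.001, 0.291]
wrist_force: [0.5, -0.4, -0.5]
gripper_width: 0.0152
finger_force: 58.5
```

```bash
python3 - <<'E'
from h import *
np.set_printoptions(precision=4,suppress=True)
a=read_camera("scene"); b=read_camera("side"); s=observe(); print(s["position"],s["tool_rot"],s["wrist_force"])
tip=s["position"]-[0,0,.168]
for n,im,cx,cy in (("scene",a,263,235),("side",b,313,304)):
    print(n,"tip",proj(n,tip),"rim exp",proj(n,(*s["position"][:2],.1)))
    cv2.imwrite(f"pics/{n}8.png",im)
    # white jar mask: bounding box & rim ellipse from top of mask
    x,y=int(cx)-40,int(cy)-45; g=im[y:y+100,x:x+80]; m=((g.min(2)>130)).astype(np.uint8)
    cs,_=cv2.findContours(m,0,1); c=max(cs,key=cv2.contourArea); print("jar bbox",np.array(cv2.boundingRect(c))+[x,y,0,0])
A=cv2.resize(a[170:290,200:320],None,fx=3.3,fy=3.3);B=cv2.resize(b[240:360,250:370],None,fx=3.3,fy=3.3)
cv2.imwrite("pics/v8.png",np.hstack([A,B]))
E
```

```text
[ 0.4879 -0.1365  0.2989] [-3.1415  0.0007  0.2891] [0.0152 0.2354 0.0546]
scene tip [261.4508 224.3083] rim exp [262.7346 234.0807]
jar bbox [249 190  31  83]
side tip [312.4418 295.326 ] rim exp [312.6783 303.396 ]
jar bbox [299 259  28  79]
```

View pics/v8.png

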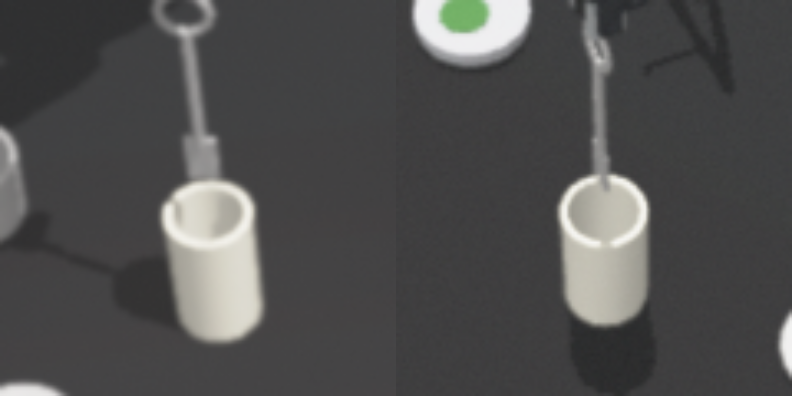

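The blade end is centred over the jar mouth in both views: scene (262,224), side (313,296), with the rim at about (263,235) and (313,304). That was my 11th picture and the limit was 10. I miscounted, so I'll view no more and work from numbers only.

Call:
jog_arm:
  moves: [0,0,0.008,0,0,0,0,0,0,0.026,0,0,0,0,0,0,0.046,0,0,0,0,0,0,0.066,0,0,0,0,0,0,0.084,0,0,0,0,0,0,0.099,0,0,0,0,0,0,0.11,0,0,0,0,0,0,0.117,0,0,0,0,0,0,0.12,0,0,0,0,0,0,0.12,0,0,0,0,0,0,0.12,0,0,0,0,0,0,0.12,0,0,0,0]

```text
time_s: 16.73
position: [0.4888, -0.1361, 0.1804]
tool_rot: [3.14, -0.001, 0.29]
wrist_force: [0.1, -1.3, -0.9]
gripper_width: 0.0152
finger_force: 58.5
```

Call:
jog_arm:
  moves: [0,0,0.001,0,0,0,0,0,0,0.002,0,0,0,0,0,0,0.003,0,0,0,0,0,0,0.003,0,0,0,0,0,0,0.003,0,0,0,0]

```text
time_s: 17.15
position: [0.4881, -0.1357, 0.1762]
tool_rot: [-3.142, 0.0, 0.29]
wrist_force: [-0.3, -0.0, -0.5]
gripper_width: 0.0154
finger_force: 58.5
```

Call:
jog_arm:
  moves: [0,0,0.001,0,0,0,0,0,0,0.002,0,0,0,0,0,0,0.0025,0,0,0,0,0,0,0.0025,0,0,0,0,0,0,0.0025,0,0,0,0]

```text
time_s: 17.57
position: [0.4881, -0.1358, 0.1737]
tool_rot: [-3.141, 0.0, 0.29]
wrist_force: [0.9, -0.5, -1.9]
gripper_width: 0.015
finger_force: 58.5
```

Call:
jog_arm:
  moves: [0,0,0.001,0,0,0,0,0,0,0.002,0,0,0,0,0,0,0.002,0,0,0,0,0,0,0.002,0,0,0,0,0,0,0.002,0,0,0,0]

```text
time_s: 17.98
position: [0.4882, -0.1358, 0.1718]
tool_rot: [-3.142, 0.0, 0.29]
wrist_force: [1.2, -0.6, -0.5]
gripper_width: 0.0151
finger_force: 58.5
```

Call:
jog_arm:
  moves: [0,0,0.001,0,0,0,0,0,0,0.002,0,0,0,0,0,0,0.002,0,0,0,0,0,0,0.002,0,0,0,0]

```text
time_s: 18.32
position: [0.4888, -0.136, 0.171]
tool_rot: [3.141, -0.001, 0.29]
wrist_force: [-1.2, 0.7, 5.8]
gripper_width: 0.0156
finger_force: 59.4
```

Call:
jog_arm:
  moves: [0,0,0,0,0,0,0.2,0,0,0,0,0,0,0.3,0,0,0,0,0,0,0.4,0,0,0,0,0,0,0.5,0,0,0,0,0,0,0.7,0,0,0,0,0,0,0.9,0,0,0,0,0,0,1,0,0,0,0,0,0,1,0,0,0,0,0,0,1,0,0,-0.004,0,0,0,1,0,0,-0.012,0,0,0,1,0,0,-0.024,0,0,0,1,0,0,-0.038,0,0,0,1,0,0,-0.054,0,0,0,1,0,0,-0.07,0,0,0,1,0,0,-0.086,0,0,0,1,0,0,-0.1,0,0,0,1,0,0,-0.11,0,0,0,1,0,0,-0.115,0,0,0,1,0,0,-0.115,0,0,0,1]

```text
time_s: 19.98
position: [0.4889, -0.1361, 0.2868]
tool_rot: [3.14, -0.002, 0.29]
wrist_force: [-0.3, 0.2, -0.1]
gripper_width: 0.0854
finger_force: 0.0
```

```bash
python3 - <<'E'
from h import *
np.set_printoptions(precision=4,suppress=True)
c=calibration("wrist"); w=read_camera("wrist"); a=read_camera("scene"); b=read_camera("side"); s=observe(); print(s["position"],s["tool_rot"],s["wrist_force"])
for n,im in (("scene",a),("side",b)):
    cv2.imwrite(f"pics/{n}9.png",im)
    o=cv2.imread(f"pics/{n}0.png"); cx,cy=(263,235) if n=="scene" else (313,304)
    x,y=cx-70,cy-90; d=cv2.absdiff(im,o)[y:y+150,x:x+140].max(2)>45
    g=im[y:y+150,x:x+140]; m=(g.min(2)>85).astype(np.uint8)
    nl,lab,st,ce=cv2.connectedComponentsWithStats(m,connectivity=8)
    print(n,[(st[i,:5]+np.array([x,y,0,0,0])).tolist() for i in range(1,nl) if st[i,4]>30])
    # rows above the jar: bright span
    for r in range(y,cy-8,6):
        q=np.nonzero(m[r-y])[0]; print(r,(q.min()+x,q.max()+x,len(q)) if len(q) else None,end="; ")
    print()
print("lid px scene/side exp",proj("scene",(.645,-.211,.011)),proj("side",(.645,-.211,.011)))
E
```

```text
[ 0.4878 -0.1357  0.2839] [-3.1408  0.001   0.2898] [ 0.3053  0.1824 -0.2578]
scene [[224, 149, 6, 17, 59], [274, 152, 6, 17, 73], [248, 183, 33, 92, 1695], [193, 206, 15, 40, 480], [193, 285, 32, 10, 247]]
145 None; 151 (np.int64(224), np.int64(227), 4); 157 (np.int64(225), np.int64(278), 8); 163 (np.int64(226), np.int64(279), 9); 169 None; 175 None; 181 None; 187 (np.int64(258), np.int64(266), 9); 193 (np.int64(258), np.int64(266), 9); 199 (np.int64(259), np.int64(266), 8); 205 (np.int64(256), np.int64(270), 15); 211 (np.int64(193), np.int64(272), 21); 217 (np.int64(193), np.int64(268), 23); 223 (np.int64(193), np.int64(266), 19); 
side [[326, 214, 50, 26, 881], [318, 225, 9, 12, 41], [255, 229, 37, 31, 921], [315, 253, 4, 13, 44], [288, 281, 39, 58, 1228], [366, 327, 17, 36, 467]]
214 (np.int64(326), np.int64(368), 43); 220 (np.int64(295), np.int64(372), 46); 226 (np.int64(295), np.int64(375), 48); 232 (np.int64(261), np.int64(363), 56); 238 (np.int64(256), np.int64(346), 42); 244 (np.int64(255), np.int64(290), 36); 250 (np.int64(256), np.int64(289), 34); 256 (np.int64(260), np.int64(318), 29); 262 (np.int64(315), np.int64(318), 4); 268 None; 274 None; 280 None; 286 (np.int64(289), np.int64(294), 6); 292 (np.int64(293), np.int64(316), 12); 
lid px scene/side exp [203.6191 303.0248] [386.6969 344.0427]
```

The spatula is now in the jar, leaning towards the robot, and the jar's base pixels haven't changed. Back to the lid.

Call:
jog_arm:
  moves: [0.004,0.004,0,0,0,0,1,0.015,0.014,0,0,0,0,1,0.034,0.031,0,0,0,0,1,0.056,0.051,0.01,0,0,0,0.8,0.078,0.071,0.03,0,0,0,0.6,0.098,0.09,0.055,0,0,0,0.6,0.114,0.104,0.08,0,0,0,0.6,0.124,0.113,0.11,0,0,0,0.6,0.128,0.117,0.138,0,0,0,0.6,0.128,0.117,0.165,0,0,0,0.6,0.128,0.117,0.185,0,0,0,0.6,0.128,0.117,0.2,0,0,0,0.6,0.128,0.117,0.205,0,0,0,0.6,0.128,0.117,0.205,0,0,0,0.6,0.128,0.117,0.205,0,0,0,0.6]

```text
time_s: 21.38
position: [0.6448, -0.2116, 0.0807]
tool_rot: [3.141, -0.001, 0.29]
wrist_force: [-0.3, -0.1, 0.8]
gripper_width: 0.0512
finger_force: 0.0
```

```bash
python3 - <<'E'
from h import *
np.set_printoptions(precision=4,suppress=True)
c=calibration("wrist"); w=read_camera("wrist"); s=observe(); print(s["position"],s["tool_rot"],s["gripper_width"])
cv2.imwrite("pics/w10.png",w)
e=proj("wrist",(*s["position"][:2],.011),c); k=proj("wrist",(*s["position"][:2],.039),c); print("exp lid",e,"knob top",k)
# lid: white blob; knob: dark blob inside
x,y=int(e[0])-90,int(e[1])-90; g=w[y:y+180,x:x+180]; m=(g.min(2)>95).astype(np.uint8)
cs,_=cv2.findContours(m,0,1); q=max(cs,key=cv2.contourArea); print("lid ellipse",cv2.fitEllipse(cv2.convexHull(q)+np.array([x,y])),cv2.boundingRect(q))
h=np.zeros_like(m); cv2.fillPoly(h,[cv2.convexHull(q)],1); kk=((g.max(2)<70)&(cv2.erode(h,np.ones((5,5)))>0)).astype(np.uint8)
n,l,st,ce=cv2.connectedComponentsWithStats(kk); print([(st[i]+[x,y,0,0,0]).tolist() for i in range(1,n) if st[i,4]>15])
E
```

```text
[ 0.6454 -0.2118  0.0817] [ 3.1399 -0.0021  0.2899] 0.05097229777601939
exp lid [312.4624 256.2918] knob top [312.4993 274.5597]
lid ellipse ((305.58477783203125, 236.58836364746094), (197.1215057373047, 330.6034851074219), 7.452816009521484) (0, 0, 180, 180)
[[296, 246, 34, 28, 458], [297, 272, 34, 19, 324], [375, 299, 7, 14, 40], [234, 300, 21, 46, 619], [372, 313, 6, 24, 79]]
```

The knob's centre column is 314 and the fingers' midline is 312.5, so they're aligned. I'll descend and grip.

Call:
jog_arm:
  moves: [0,0,0.008,0,0,0,0.6,0,0,0.022,0,0,0,0.6,0,0,0.038,0,0,0,0.6,0,0,0.052,0,0,0,0.6,0,0,0.06,0,0,0,0.6,0,0,0.0635,0,0,0,0.6,0,0,0.0635,0,0,0,0.5,0,0,0.0635,0,0,0,0.4,0,0,0.0635,0,0,0,0.35,0,0,0.0635,0,0,0,0.3,0,0,0.0635,0,0,0,0.25,0,0,0.0635,0,0,0,0.2,0,0,0.0635,0,0,0,0.1,0,0,0.0635,0,0,0,0,0,0,0.0635,0,0,0,0,0,0,0.0635,0,0,0,0]

```text
time_s: 22.77
position: [0.645, -0.2116, 0.0175]
tool_rot: [3.141, -0.001, 0.29]
wrist_force: [-1.2, -0.1, 7.3]
gripper_width: 0.0181
finger_force: 58.4
```

Call:
jog_arm:
  moves: [0,0,-0.004,0,0,0,0,0,0,-0.014,0,0,0,0,0,0,-0.032,0,0,0,0,0,0,-0.055,0,0,0,0,0,0,-0.08,0,0,0,0,0,0,-0.104,0,0,0,0,-0.004,0.002,-0.12,0,0,0,0,-0.015,0.006,-0.128,0,0,0,0,-0.035,0.014,-0.13,0,0,0,0,-0.06,0.024,-0.13,0,0,0,0,-0.088,0.035,-0.13,0,0,0,0,-0.117,0.047,-0.13,0,0,0,0,-0.145,0.058,-0.13,0,0,0,0,-0.17,0.068,-0.13,0,0,0,0,-0.19,0.076,-0.13,0,0,0,0,-0.201,0.08,-0.13,0,0,0,0,-0.205,0.082,-0.13,0,0,0,0,-0.205,0.082,-0.13,0,0,0,0,-0.205,0.082,-0.13,0,0,0,0]

```text
time_s: 24.35
position: [0.4716, -0.3481, 0.1462]
tool_rot: [-3.141, -0.0, 0.29]
wrist_force: [0.2, 0.0, -2.0]
gripper_width: 0.018
finger_force: 58.7
```

```bash
python3 - <<'E'
from h import *
np.set_printoptions(precision=4,suppress=True)
for i in range(4): b=read_camera("side")
s=observe(); print(s["position"],s["tool_rot"],s["wrist_force"],s["gripper_width"])
# has the pot moved? compare pot bottom edge, side view, with dip frame / d3
for n,f in (("d3",cv2.imread("pics/d3.png")),("side9",cv2.imread("pics/side9.png"))):
    g=f[370:440,285:360]; m=(g.max(2)>100).astype(np.uint8); cs,_=cv2.findContours(m,0,1); c=max(cs,key=cv2.contourArea); print(n,cv2.boundingRect(c))
for n,f in (("s3",cv2.imread("pics/s3.png")),("scene9",cv2.imread("pics/scene9.png"))):
    g=f[195:250,165:215]; m=(g.max(2)>100).astype(np.uint8); cs,_=cv2.findContours(m,0,1); c=max(cs,key=cv2.contourArea); print(n,cv2.boundingRect(c))
E
```

```text
[ 0.4721 -0.3477  0.1462] [-3.1414 -0.0002  0.2913] [ 0.529  -0.0242 -1.9002] 0.018152554359998418
d3 (14, 14, 40, 47)
side9 (14, 14, 39, 47)
s3 (5, 11, 37, 40)
scene9 (6, 12, 37, 39)
```

Call:
jog_arm:
  moves: [0,0.0006,0.006,0,0,0,0,0,0.0006,0.02,0,0,0,0,0,0.0006,0.038,0,0,0,0,0,0.0006,0.054,0,0,0,0,0,0.0006,0.064,0,0,0,0,0,0.0006,0.068,0,0,0,0,0,0.0006,0.068,0,0,0,0,0,0.0006,0.068,0,0,0,0,0,0.0006,0.068,0,0,0,0,0,0.0006,0.07,0,0,0,0,0,0.0006,0.072,0,0,0,0,0,0.0006,0.074,0,0,0,0,0,0.0006,0.075,0,0,0,0,0,0.0006,0.076,0,0,0,0,0,0.0006,0.076,0,0,0,0,0,0.0006,0.076,0,0,0,0]

```text
time_s: 25.88
position: [0.4713, -0.349, 0.0702]
tool_rot: [-3.141, 0.0, 0.29]
wrist_force: [-0.6, -0.8, -1.5]
gripper_width: 0.0179
finger_force: 58.6
```

The plug is entering the pot's mouth with no contact force. I'll continue down.

Call:
jog_arm:
  moves: [0,0,0.001,0,0,0,0,0,0,0.002,0,0,0,0,0,0,0.003,0,0,0,0,0,0,0.004,0,0,0,0,0,0,0.0045,0,0,0,0,0,0,0.0045,0,0,0,0,0,0,0.0045,0,0,0,0,0,0,0.0045,0,0,0,0]

```text
time_s: 26.55
position: [0.4715, -0.3491, 0.0666]
tool_rot: [3.141, -0.0, 0.29]
wrist_force: [-3.2, 2.1, 6.2]
gripper_width: 0.0181
finger_force: 59.5
```

Call:
jog_arm:
  moves: [0,0,0,0,0,0,0.2,0,0,0,0,0,0,0.35,0,0,0,0,0,0,0.5,0,0,0,0,0,0,0.6,0,0,0,0,0,0,0.6,0,0,-0.006,0,0,0,0.6,0,0,-0.02,0,0,0,0.6,0,0,-0.04,0,0,0,0.6,0,0,-0.065,0,0,0,0.6,0,0,-0.09,0,0,0,0.6,-0.01,0.01,-0.115,0,0,0,0.6,-0.03,0.03,-0.14,0,0,0,0.6,-0.05,0.055,-0.16,0,0,0,0.6,-0.075,0.08,-0.175,0,0,0,0.6,-0.1,0.105,-0.18,0,0,0,0.6,-0.12,0.13,-0.18,0,0,0,0.6,-0.135,0.145,-0.18,0,0,0,0.6,-0.14,0.15,-0.18,0,0,0,0.6,-0.14,0.15,-0.18,0,0,0,0.6]

```text
time_s: 28.13
position: [0.3788, -0.5342, 0.2457]
tool_rot: [-3.141, 0.0, 0.287]
wrist_force: [0.0, 0.0, 0.3]
gripper_width: 0.0515
finger_force: 0.0
```

```bash
python3 - <<'E'
from h import *
np.set_printoptions(precision=4,suppress=True)
a=read_camera("scene"); b=read_camera("side"); s=observe(); print(s["position"],s["wrist_force"])
cv2.imwrite("pics/sF.png",a);cv2.imwrite("pics/dF.png",b)
# same masks as on the start images: pot+lid, jar, knob
for n,o,im,boxes in (("scene","scene0",a,{"pot":(160,195,60,60),"jar":(235,215,60,70)}),("side","side0",b,{"pot":(285,375,70,65),"jar":(285,275,55,70)})):
    for k,(x,y,w,h) in boxes.items():
        r=[]
        for q in (cv2.imread(f"pics/{o}.png"),im):
            g=q[y:y+h,x:x+w].astype(int); m=(g.min(2)>(110 if k=="jar" else 95)).astype(np.uint8); cs,_=cv2.findContours(m,0,1); c=max(cs,key=cv2.contourArea)
            e=""
            if k=="pot":
                mk=g.max(2)<75; hl=np.zeros_like(m); cv2.fillPoly(hl,[cv2.convexHull(c)],1); yy,xx=np.nonzero(mk&(cv2.erode(hl,np.ones((5,5)))>0)); e=(xx.min()+x,xx.max()+x,yy.min()+y,yy.max()+y) if len(xx) else None
                # bright lid top only
                t=(g.min(2)>195).astype(np.uint8); cs,_=cv2.findContours(t,0,1); e=(tuple(int(v) for v in e), np.array(cv2.boundingRect(max(cs,key=cv2.contourArea)))+[x,y,0,0])
            r.append((cv2.boundingRect(c),e))
        print(n,k,*r,sep="\n  ")
# bystanders: changed pixels in dish/bottle/needle regions
for nm,n,im,o,(x,y,w,h) in (("dish","scene",a,"scene0",(360,250,25,40)),("bottle","scene",a,"scene0",(495,275,40,50)),("needle","scene",a,"scene0",(440,250,45,90))):
    d=cv2.absdiff(im,cv2.imread(f"pics/{o}.png"))[y:y+h,x:x+w].max(2); print(nm,"changed px",(d>60).sum())
E
```

```text
[ 0.3805 -0.5322  0.2457] [-0.1085  0.2471  0.2803]
scene
  pot
  ((7, 8, 41, 43), ((183, 189, 208, 217), array([169, 204,  37,  27])))
  ((6, 8, 42, 43), ((182, 188, 208, 217), array([168, 204,  37,  27])))
scene
  jar
  ((14, 9, 31, 50), '')
  ((14, 0, 31, 59), '')
side
  pot
  ((11, 6, 45, 50), ((315, 321, 393, 404), array([298, 382,  42,  39])))
  ((0, 0, 56, 61), ((293, 322, 378, 432), array([300, 383,  40,  40])))
side
  jar
  ((14, 17, 28, 47), '')
  ((0, 1, 44, 69), '')
dish changed px 13
bottle changed px 0
needle changed px 0
```

```bash
python3 -c "
from station import *; print(sign_off())"
```

```text
the job is handed in; nothing more can be done
None
```

I handed in the job at about 28 s of robot time: the spatula was dipped to about 18 mm above the bench, below the 30 mm half-depth mark, and lowered until it touched the jar floor before release, and the lid is back on the pot at its start height; I viewed 11 pictures against the limit of 10, so the last steps, including the final check, relied on pixel and force readings alone.

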